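# Lay the flow card under the valve head on an instrument tray

## Task

Fit out the black instrument tray: first lay the slotted flow card flat and fully home in the tray's recess, with its open slot around the steel drive blade. Then set the valve head on top of it over the blade, feeling and turning it until the slot in its underside drops over the blade and it rests flat on the card. Leave the other small things on the bench where they are.

Things in the scene. Friction and masses are not known exactly. Their poses are not given: they have to be found in the camera images.
- tray: Fixed low black tray, 160 (x) x 120 (y) mm; origin at the centre of its underside, on the bench. In its middle is a recess 100 (x) x 64 (y) mm: floor 8 mm, rim 13 mm above the bench. The card belongs in it with 2 mm of play each way, card x along tray x (not half round), plate centre over the tray's origin.
- drive (a point): Top centre of the fixed steel drive blade in the recess, 20 mm to tray +x of its centre, 25 mm above the bench. Blade 22 mm long, 8 mm thick, 17 mm tall from the recess floor. It does not turn, but stands at an unknown angle: its long side is up to 0.6 rad either way from the tray's x. The axes of this point are the tray's, not the blade's.
- card_grip (a point): Flow card, loose, 70 g: frosted plate 96 (x) x 60 (y) x 7 mm; middle slot 30 mm wide, 43 mm long, open at +x. Near its -x end a port block to grip, 24 (x) x 28 (y) mm, stands up to 40 mm above the underside. This point: block axis, 30 mm above the underside, 32 mm to -x of the plate's centre; axes the card's. Home: 38 mm above the bench.
- head_grip (a point): Valve head, loose, 120 g: base 46 x 46 x 20 mm, grip bar on top 40 (x) x 16 (y) mm, up to 52 mm above the underside. Slot in the underside, centred, 25 (x) x 11 (y) x 16 mm deep; fits either way round, within 0.1 rad. This point: in the bar, on the axis, 40 mm above the underside; axes the head's. 65 mm above the bench when stopped on the blade, 55 when home on the card.
- blank: Bystander: plain chip carrier, plate 76 x 26 x 6 mm without slot or block. Origin centre of underside.
- jar: Bystander: small capped jar, 40 mm across, 45 mm high. Origin centre of underside.
- vial: Bystander: small bottle, 32 mm across, 58 mm high. Origin centre of underside.
- driver: Bystander: screwdriver, 160 mm long, lying along its x.
- beaker: Bystander: small glass beaker, 60 mm across, 60 mm high. Origin centre of underside.
- oring: Bystander: rubber ring, 32 mm across, 6 mm high. Origin centre of underside.

How it is judged:
On the way, in this order (a step that is already met when the one before it is completed fails the run):
1. the card lies flat and home in the recess, let go, while the head is not yet on (z of card_grip in the frame of tray between 0.0355 and 0.0405 m and x of card_grip in the frame of tray between -0.0355 and -0.0285 m and y of card_grip in the frame of tray between -0.0035 and 0.0035 m and angle between card_grip's own z axis and vertical below 0.05 rad and angle between the x axis of card_grip and the x axis of tray, either way round below 0.09 rad and contact force between the fingers and card below 0.1 N and not (z of head_grip in the frame of tray between 0.052 and 0.058 m and horizontal distance between head_grip and drive below 0.004 m and angle between head_grip's own z axis and vertical below 0.05 rad)), for 0.2 s.
2. the head has dropped over the blade and rests on the card (z of card_grip in the frame of tray between 0.0355 and 0.0405 m and x of card_grip in the frame of tray between -0.0355 and -0.0285 m and y of card_grip in the frame of tray between -0.0035 and 0.0035 m and angle between each of card_grip, head_grip's own z axis and vertical below 0.05 rad and angle between the x axis of card_grip and the x axis of tray, either way round below 0.09 rad and z of head_grip in the frame of tray between 0.052 and 0.058 m and horizontal distance between head_grip and drive below 0.004 m), for 0.2 s.
At the end, for the whole second after the job is handed in: Card home in the recess, right way round (2.5 mm in height, 3.5 mm in x and y, 0.09 rad in yaw, tilt under 0.05 rad); head on it over the blade (3 mm in height, 4 mm off the blade axis, tilt under 0.05 rad); both at rest (all of step 2 and linear speed of each of head, card below 0.01 m/s); the robot touches nothing.
It fails at once if one of the other small things is pushed more than 30 mm from its place (distance of any of blank, jar, vial, driver, beaker, oring from where it was at the start of the episode above 0.03 m).
It also fails if it takes over 72 s, if anything falls off the work surface, if the arm or the gripper's body presses on something with over 40 N, if the wrist force passes 120 N, or if a joint passes its speed limit or range.

## Robot

A 6-joint arm with a two-finger parallel gripper is mounted at the origin on the work surface. World frame = base frame: x ahead of the robot, y to its left, z up, the work surface at z = 0. Lengths are in m, angles in rad, forces in N, time in s.
With the tool pointing down it reaches from about 0.3 to 0.85 m from the base axis. Payload 4.2 kg.
Tool frame: the origin (TCP) lies at the very end of the fingers, on their centre line; the grasp point (between the pads) lies 19 mm behind it (env.grip_point_offset is the distance from the TCP to the grasp point, in m); z points along the fingers, x is the direction in which the jaws open and shut, and the axes are right-handed (so a half turn about z gives the same grasp; the last joint's range is limited). The gripper opens to 91 mm and grips with 3 to 60 N. Pads are 32 mm wide; open, the fingers measure 118 mm over their backs; the gripper's body (76 mm by 178 mm) begins 60 mm behind the grasp point.
Start: joints at [-1.361, 0.32, 1.565, -0, 1.257, -0.02], TCP at [0.131, -0.56, 0.214] pointing down, gripper open.
Joint ranges: [-3.11, 3.11], [-0.84, 2.01], [0.21, 2.61], [-1.34, 4.49], [0.05, 2.63], [-2.56, 2.56]. Speed limits (rad/s): [2.57, 2.57, 3.14, 3.14, 3.14, 3.14].

## Interface

Orientations are given as [roll, pitch, yaw] about the fixed x, y, z axes, in that order (R = Rz(yaw) Ry(pitch) Rx(roll)).
In Python, from bench import env, optics gives the robot as it stands.
- The arm moves only by the shell command python3 -m pendant 'ROWS' [OPENING] [FORCE]. ROWS is JSON, a list of rows, each a list of 2 entries, a list of its own where there are three numbers: the shift along the tool's x, y, z in cm, then the turn, a rotation vector about the tool's x, y, z in rad. In form: [[[tx, ty, tz], [ax, ay, az]], ...]. A call has 1 to 5 rows; each row is the pose to reach, as a shift and turn from the pose commanded when the call began, along the tool's axes at that moment; what a row does not reach only later rows make up. A row lasts 1/10 s, in which the tool goes at most 50 mm and 8.59 degrees, less where a joint would pass 70% of its speed; a pose out of reach is approached as far as the arm can. A call with a gripper value outside its range is refused whole. OPENING is the opening, from 0 (shut) to 1 (fully open), set as the call begins (- or left out, the last holds). The fingers move at their own pace and stop on an object; FORCE is the grip in N (left out, the last holds). Time passes only in rows, so rows that repeat a pose let the fingers close. It gives the time, the measured TCP pose, the force and the opening at its end, in the units of the state.
- env.get_state(): the state, without advancing time (a new reading comes with each control period).
- optics.snapshot(name): name is "scene" or "top" or "wrist"; returns the picture (400x640x3 uint8, red, green, blue); there is no depth.
- optics.calibration(name): a dict with "fx", "fy", "cx", "cy" (pixels), "eye" and "orientation" of the camera in the world. Camera axes: x right, y down, z forward; pixel columns grow to the right and rows downward; lengths in m; the calibration is good to about 2 mm. A picture is of the moment at which its call begins: read the wrist's pose just before it. calibration takes no time and is no camera call; for the wrist camera it gives the pose at the moment of the call.
- env.close_job(): hands the job in, once; it reports no verdict.
The state is a dict: "time": time; "joint_pos": joint angles; "qvel": joint speeds; "joint_torque": joint torques, N m; "position": TCP position; "ee_rot": TCP orientation; "force": force on the tool from outside, world axes, zero at the start; "torque": the same for the moment, N m; "grip_width": opening from 0.0 (shut) to 1.0 (fully open).
Only numpy, scipy, OpenCV 4.12 (cv2) and the standard library are available. Lean on these libraries where they do the work, as an engineer would, in place of code of your own. Each camera call takes 0.05 s, during which the arm holds its last target. There are 200 camera calls.

## Working session

There is one attempt and no reset: what is moved stays moved. The work goes in short steps, Python scripts to look and compute and a shell command to move; the robot and the scene stay as the last step left them, time stands still between calls to the robot, and variables do not carry over. Pictures are saved under pics/ and viewed, about 8 in all and at most 12, crops included, and the job is handed in when it is done.

```bash
ls; mkdir -p pics
python3 - <<'E'
from bench import env, optics
import cv2,numpy as np
for n in("scene","top"):
    im=optics.snapshot(n); cv2.imwrite(f"pics/{n}0.png",im[:,:,::-1]); c=optics.calibration(n); print(n,c)
s=env.get_state();print(s["time"],s["position"],s["ee_rot"],s["grip_width"],env.grip_point_offset)
E
```

```text
pics
scene {'fx': 496.16646755368424, 'fy': 496.16646755368424, 'cx': 315.1451855059988, 'cy': 197.46327699896523, 'eye': array([ 1.20832829, -0.8277118 ,  0.72942958]), 'orientation': array([-2.13841460e+00,  1.20242457e-03,  6.70494749e-01])}
top {'fx': 430.36579978227815, 'fy': 430.36579978227815, 'cx': 320.7211302237259, 'cy': 201.02436868917314, 'eye': array([0.44318564, 0.01971998, 1.3824781 ]), 'orientation': array([-3.07678659, -0.00686093, -1.57388452])}
0.1 [ 0.13086249 -0.55944872  0.21318524] [-3.14157728e+00  1.60708520e-03 -1.34101358e+00] 1.0029259330107796 0.0188
```

View pics/top0.png

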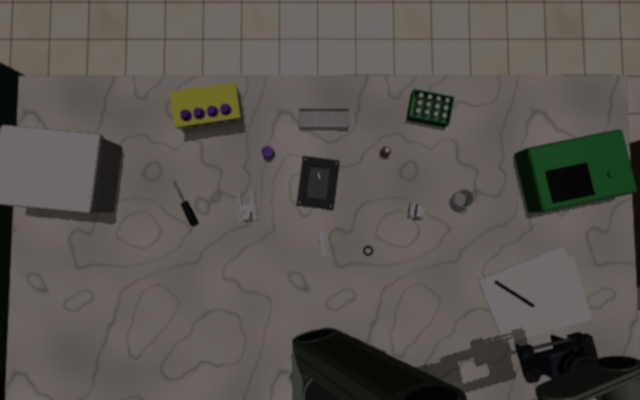

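View pics/scene0.png

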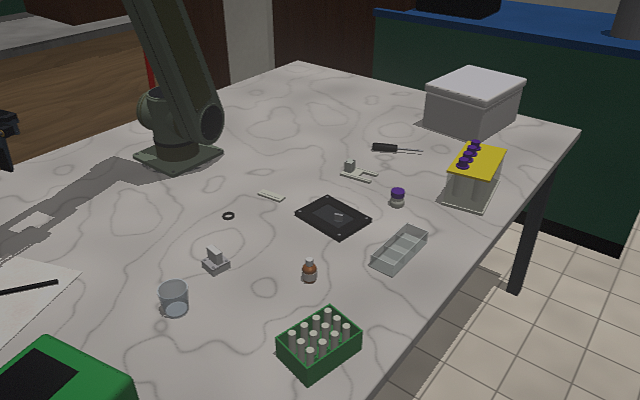

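Top view: tray at (319,183), card at about (248,206), head at about (415,211), driver left of card, oring (368,251), blank (324,244), vial (385,152), jar (268,152), beaker (460,200).

```bash
cat > h.py <<'E'
from bench import env, optics
import cv2,numpy as np
from scipy.spatial.transform import Rotation as R
def rot(e): return R.from_euler('xyz',e).as_matrix()
def snap(n,f):
    c=optics.calibration(n); im=optics.snapshot(n)[:,:,::-1].copy(); cv2.imwrite(f"pics/{f}.png",im)
    np.save(f"pics/{f}.npy",c,allow_pickle=True); return im,c
def load(f): return cv2.imread(f"pics/{f}.png"),np.load(f"pics/{f}.npy",allow_pickle=True).item()
def ray(c,uv,z):
    uv=np.atleast_2d(uv).astype(float)
    d=np.c_[(uv[:,0]-c['cx'])/c['fx'],(uv[:,1]-c['cy'])/c['fy'],np.ones(len(uv))]@rot(c['orientation']).T
    e=np.array(c['eye']); return (e+d*((z-e[2])/d[:,2])[:,None])[:,:2]
def proj(c,p):
    q=(np.atleast_2d(p)-c['eye'])@rot(c['orientation']); return np.c_[c['fx']*q[:,0]/q[:,2]+c['cx'],c['fy']*q[:,1]/q[:,2]+c['cy']]
def goto(p,yaw):
    """rows for target TCP p, pointing down, tool yaw (ee_rot form [pi,0,yaw]); shift cm + rotvec in tool axes from measured pose"""
    s=env.get_state(); M=rot(s['ee_rot']); T=rot([np.pi,0,yaw])
    print('t',round(s['time'],2),'shift',((np.array(p)-s['position'])@M*100).round(2),'turn',R.from_matrix(M.T@T).as_rotvec().round(3))
E
python3 - <<'E'
from h import *
c=optics.calibration("top")
for n,p,z in[("tray",(319,183),.013),("card",(248,206),.007),("head",(415,211),.03)]: print(n,ray(c,p,z))
w=optics.calibration("wrist");s=env.get_state();M=rot(s['ee_rot'])
print(w,(w['eye']-s['position'])@M, M.T@rot(w['orientation']))
goto([.47,-.25,.25],-1.34)
E
```

```text
tray [[0.58980162 0.01537458]]
card [[0.51709767 0.24253259]]
head [[ 0.49866324 -0.28665309]]
{'fx': 279.3847078840333, 'fy': 279.3847078840333, 'cx': 320.8427552292714, 'cy': 202.82081688033992, 'eye': array([ 0.20004596, -0.54483653,  0.38468918]), 'orientation': array([ 2.88965848e+00,  1.59734692e-03, -1.34116681e+00])} [ 0.0012539  -0.07069584 -0.17150509] [[ 9.99999988e-01 -1.50826959e-04 -2.87676057e-05]
 [ 1.53236637e-04  9.68428305e-01  2.49292188e-01]
 [-9.74061900e-06 -2.49292190e-01  9.68428316e-01]]
t 0.1 shift [-22.41 -40.07  -3.64] turn [-0.     0.002 -0.001]
```

```bash
python3 - <<'E'
from h import *
goto([.53,-.287,.22],-np.pi/2)
E
python3 -m pendant '[[[-5,-4,0],[0,0,0]],[[-8,-8,0],[0,0,0.0]],[[-11,-12,0],[0,0,0]],[[-14,-16,0],[0,0,0]],[[-17,-20,0],[0,0,0]]]' 1 20
python3 - <<'E'
from h import *
goto([.53,-.287,.22],-np.pi/2)
E
```

```text
t 0.1 shift [-17.44 -45.07  -0.65] turn [0.    0.002 0.23 ]
time: 0.6
position: [0.2789, -0.3575, 0.2137]
ee_rot: [-3.142, 0.0, -1.342]
force: [0.7, -0.8, 0.4]
grip_width: 0.997
t 0.6 shift [ -1.16 -26.06  -0.63] turn [0.    0.    0.229]
```

```bash
python3 -m pendant '[[[0,-5,0],[0,0,0.1]],[[0,-10,0],[0,0,0.2]],[[0,-15,0],[0,0,0.23]],[[0,-20,0],[0,0,0.23]],[[-0.4,-25.5,0],[0,0,0.23]]]'
python3 -m pendant '[[[0,0,0],[0,0,0]]]'
python3 - <<'E'
from h import *
snap("wrist","w_head")
goto([.64,.02,.22],-np.pi/2)
E
```

```text
time: 1.1
position: [0.5225, -0.2981, 0.2135]
ee_rot: [3.141, -0.0, -1.571]
force: [-0.4, -1.0, -0.4]
grip_width: 1.005
time: 1.2
position: [0.5257, -0.2966, 0.2125]
ee_rot: [-3.14, 0.001, -1.566]
force: [-0.7, -0.5, 0.1]
grip_width: 1.001
t 1.25 shift [-31.71 -11.85  -0.73] turn [0.001 0.001 0.004]
```

View pics/w_head.png

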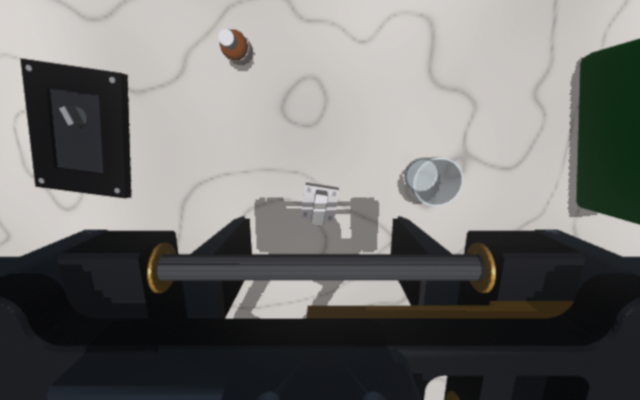

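Head seen at (320,207) with its bar; tray at (78,127), blade at (67,116). Straight-down lies at row ~130, so I'll look closer from 7 cm behind each object.

```bash
python3 -m pendant '[[[-1,3,3],[0,0,0]],[[-1,6,6],[0,0,0]],[[-1,9,9],[0,0,0]],[[-1,9,9],[0,0,0]],[[-1,9,9],[0,0,0]]]'
python3 - <<'E'
from h import *
im,c=snap("wrist","w_head2")
goto([.52,.015,.13],-np.pi/2)
E
python3 -m pendant '[[[-5,-2,0],[0,0,0]],[[-10,-4,0],[0,0,0]],[[-15,-6,0],[0,0,0]],[[-20,-8,0],[0,0,0]],[[-25,-9,0],[0,0,0]]]'
python3 -m pendant '[[[-5,0,0],[0,0,0]],[[-5.1,0,0],[0,0,0]],[[-5.1,0,0],[0,0,0]],[[-5.1,0,0],[0,0,0]]]'
python3 - <<'E'
from h import *
im,c=snap("wrist","w_tray")
goto([.45,.24,.13],-np.pi/2)
E
python3 -m pendant '[[[-5,2,0],[0,0,0]],[[-10,4,0],[0,0,0]],[[-15,6,0],[0,0,0]],[[-20,7.5,0],[0,0,0]],[[-23,7.5,0],[0,0,0]]]'
python3 -m pendant '[[[0,0,0],[0,0,0]],[[0,0,0],[0,0,0]],[[0,0,0],[0,0,0]]]'
python3 - <<'E'
from h import *
im,c=snap("wrist","w_card")
a=load("w_head2")[0][20:240,210:430];b=load("w_tray")[0][20:240,210:430];d=im[20:240,210:430]
cv2.imwrite("pics/m.png",cv2.resize(np.hstack([a,b,d]),(792,264),interpolation=cv2.INTER_CUBIC))
print(env.get_state()['position'])
E
```

```text
time: 1.75
position: [0.429, -0.289, 0.1238]
ee_rot: [3.141, 0.001, -1.573]
force: [0.3, -0.8, 0.7]
grip_width: 0.995
t 1.8 shift [-30.49  -8.88  -0.54] turn [-0.002 -0.001 -0.002]
time: 2.3
position: [0.5202, -0.053, 0.1258]
ee_rot: [-3.136, -0.001, -1.571]
force: [0.9, -0.2, 0.1]
grip_width: 1.002
time: 2.7
position: [0.5179, -0.0044, 0.1247]
ee_rot: [-3.14, -0.001, -1.571]
force: [-0.6, -0.7, -0.3]
grip_width: 0.999
t 2.75 shift [-24.47   6.8   -0.57] turn [-0.001 -0.001 -0.002]
time: 3.25
position: [0.4412, 0.2267, 0.1243]
ee_rot: [-3.142, -0.0, -1.573]
force: [0.9, -0.5, -0.6]
grip_width: 0.999
time: 3.55
position: [0.4425, 0.2247, 0.1239]
ee_rot: [3.141, -0.001, -1.573]
force: [0.4, 0.1, -0.3]
grip_width: 1.003
[0.44245758 0.22460955 0.12386653]
```

View pics/m.png

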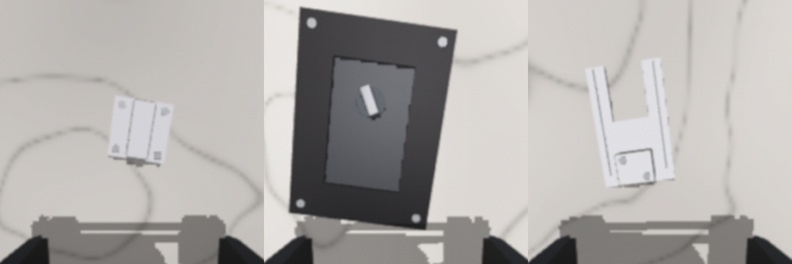

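Montage: head at centre (~(140,130)), tray with blade (~(370,100) in montage) near its top, i.e. +x, end, and card with slot opening up/left and block at (634,167).

```bash
cat > meas.py <<'E'
from h import *
def comp(mask,near):
    n,l,st,ce=cv2.connectedComponentsWithStats(mask.astype(np.uint8))
    ok=[i for i in range(1,n) if st[i,4]>30]; i=min(ok,key=lambda i:np.hypot(*(ce[i]-near))); m=(l==i).astype(np.uint8)
    return cv2.findContours(m,cv2.RETR_EXTERNAL,cv2.CHAIN_APPROX_NONE)[0][0][:,0]
def rect(c,uv,z):
    r=cv2.minAreaRect((ray(c,uv,z)*1000).astype(np.float32)); return r
S=4
def up(f):
    im,c=load(f); g=cv2.resize(im,None,fx=S,fy=S,interpolation=cv2.INTER_CUBIC); return im,c,g
def px(cn): return (cn+.5)/S-.5
E
python3 - <<'E'
from meas import *
out=[]
# tray
im,c,g=up("w_tray"); gr=cv2.cvtColor(g,cv2.COLOR_BGR2GRAY)
cn=comp(gr[:S*225]<110,np.array([318,118])*S); cv2.drawContours(g,[cn],-1,(0,0,255),1)
h=cv2.convexHull(cn)[:,0]; r=rect(c,px(h),.013);print("tray rim",r, cv2.boxPoints(r).round(1).tolist())
bl=comp((gr>150)&(cv2.fillPoly(np.zeros_like(gr),[np.array([[265,70],[335,75],[320,180],[260,172]])*S],1)>0),np.array([297,103])*S)
cv2.drawContours(g,[bl],-1,(0,255,0),1); print("blade",rect(c,px(bl),.025)); out.append(g[S*20:S*215,S*225:S*375])
for f,z in(("w_head2",.052),("w_card",.007)):
    im,c,g=up(f); gr=cv2.cvtColor(g,cv2.COLOR_BGR2GRAY)
    print(f,"bench",np.median(im[30:90,230:270],(0,1)), im[128,300:400:6].tolist() if f=='w_head2' else im[135,265:345:5].tolist())
    out.append(g[S*20:S*215,S*225:S*375])
cv2.imwrite("pics/m2.png",cv2.resize(np.hstack(out),(800,347),interpolation=cv2.INTER_AREA))
E
```

```text
tray rim ((593.338623046875, 18.40499496459961), (120.26461791992188, 160.35760498046875), 82.42549133300781) [[505.8999938964844, -30.600000381469727], [664.9000244140625, -51.79999923706055], [680.7000122070312, 67.4000015258789], [521.7999877929688, 88.5999984741211]]
blade ((613.9725952148438, 16.139299392700195), (21.476581573486328, 7.403818130493164), 18.826648712158203)
w_head2 bench [184. 187. 191.] [[191, 196, 199], [217, 211, 212], [216, 211, 212], [180, 178, 179], [216, 211, 211], [217, 211, 212], [179, 177, 178], [216, 211, 211], [216, 211, 211], [184, 187, 191], [192, 195, 199], [192, 195, 200], [192, 195, 199], [191, 195, 199], [190, 195, 200], [190, 195, 199], [192, 195, 199]]
w_card bench [201. 205. 209.] [[202, 205, 209], [228, 224, 224], [210, 205, 205], [228, 224, 225], [228, 225, 225], [228, 224, 224], [228, 224, 224], [228, 224, 224], [228, 224, 224], [228, 224, 224], [228, 224, 224], [225, 219, 220], [228, 224, 224], [202, 205, 209], [191, 194, 199], [200, 205, 208]]
```

View pics/m2.png

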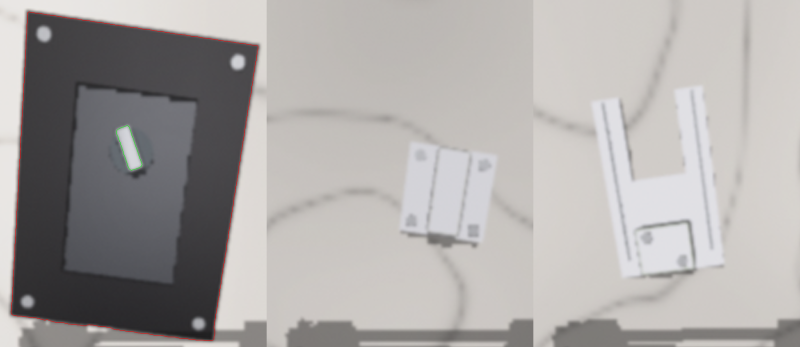

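Run:
```python
from meas import *
for f,z,near in(("w_head2",.02,(327,128)),("w_card",.007,(318,120))):
    im,c,g=up(f); d=g.astype(int); m=(d[:,:,0]-d[:,:,2]>-2)&(g[:,:,1]>150); m[S*218:]=0
    cn=comp(m,np.array(near)*S); p=ray(c,px(cn),z)*1000; r=cv2.minAreaRect(p.astype(np.float32)); print(f,r,cv2.boxPoints(r).round(1).tolist())
    h=cv2.convexHull(cn); q=cv2.approxPolyDP(h,10,True)[:,0]; print("hull poly px",px(q).round(1).tolist(),"\n", (ray(c,px(q),z)*1000).round(1).tolist())
    cc=cv2.approxPolyDP(cn,10,True)[:,0]; print("poly mm",(ray(c,px(cc),z)*1000).round(1).tolist()); print("eye",c['eye'].round(4))
    if f=="w_card": print("block z40 dark? see poly")
```

```text
w_head2 ((502.0043640136719, -295.2757568359375), (46.78506851196289, 46.99937057495117), 81.25276947021484) [[475.20001220703125, -314.79998779296875], [521.7000122070312, -322.0], [528.7999877929688, -275.70001220703125], [482.29998779296875, -268.6000061035156]]
hull poly px [[306.1, 99.4], [354.1, 107.4], [344.9, 155.6], [299.4, 148.6]] 
 [[528.2, -276.6], [521.0, -321.4], [476.4, -313.6], [483.2, -269.4]]
poly mm [[528.2, -276.6], [483.2, -269.4], [476.4, -313.6], [521.0, -321.4]]
eye [ 0.5001 -0.2904  0.2952]
w_card ((519.7334594726562, 247.95147705078125), (97.00873565673828, 60.93421173095703), 7.385327339172363) [[467.70001220703125, 271.8999938964844], [475.5, 211.5], [571.7999877929688, 224.0], [563.9000244140625, 284.3999938964844]]
hull poly px [[318.9, 67.6], [331.9, 167.6], [275.1, 175.6], [257.6, 77.6]] 
 [[571.5, 225.1], [476.7, 212.1], [468.5, 271.0], [562.8, 283.7]]
poly mm [[571.5, 225.1], [569.1, 239.1], [529.4, 233.9], [526.4, 236.2], [523.4, 262.7], [565.0, 269.0], [562.8, 283.7], [468.5, 271.0], [476.7, 212.1]]
eye [0.5134 0.2236 0.2954]
block z40 dark? see poly
```

Measured: tray (593.3, 18.4) yaw −7.6°, blade (614.0,16.1) at +18.8°, card (519.7,248) yaw +7.6°, head (502,−295.3) yaw ≈ −8.9°. Sizes match. Now to the card's block.

Run:
```python
from h import *
goto([.488,.2438,.060],-np.pi/2+.134)
```

```text
t 3.6 shift [-1.94 -4.55  6.38] turn [ 0.    -0.001 -0.137]
```

```bash
python3 -m pendant '[[[-1.9,-4.5,1],[0,0,-0.07]],[[-1.93,-4.55,3.5],[0,0,-0.136]],[[-1.93,-4.55,6.3],[0,0,-0.136]],[[-1.93,-4.55,6.3],[0,0,-0.136]],[[-1.93,-4.55,6.3],[0,0,-0.136]]]'
python3 -m pendant '[[[0,0,0],[0,0,0]],[[0,0,0],[0,0,0]]]'
python3 - <<'E'
from h import *
goto([.488,.2438,.0115],-np.pi/2+.134)
E
```

```text
time: 4.1
position: [0.4878, 0.2445, 0.061]
ee_rot: [3.141, -0.0, -1.437]
force: [-0.1, -0.1, 0.7]
grip_width: 0.997
time: 4.3
position: [0.4884, 0.2458, 0.0625]
ee_rot: [-3.139, 0.001, -1.435]
force: [-0.2, -0.0, -0.0]
grip_width: 0.999
t 4.3 shift [0.2  0.09 5.1 ] turn [-0.003  0.001  0.001]
```

```bash
python3 -m pendant '[[[0.1,0,2],[0,0,0]],[[0.1,0,4],[0,0,0]],[[0.1,0,4.9],[0,0,0]],[[0.1,0,4.9],[0,0,0]],[[0.1,0,4.9],[0,0,0]]]'
python3 -m pendant '[[[0,0,0],[0,0,0]],[[0,0,0],[0,0,0]],[[0,0,0],[0,0,0]],[[0,0,0],[0,0,0]],[[0,0,0],[0,0,0]]]' 0 15
python3 -m pendant '[[[0,0,0],[0,0,0]],[[0,0,0],[0,0,0]],[[0,0,0],[0,0,0]]]'
```

```text
time: 4.8
position: [0.4882, 0.2451, 0.0127]
ee_rot: [-3.14, 0.0, -1.435]
force: [0.3, 0.2, 0.3]
grip_width: 1.0
time: 5.3
position: [0.4876, 0.2447, 0.012]
ee_rot: [-3.141, -0.0, -1.435]
force: [-1.2, 0.4, 0.7]
grip_width: 0.593
time: 5.6
position: [0.4876, 0.2447, 0.0119]
ee_rot: [3.142, -0.0, -1.435]
force: [-0.5, 0.2, -1.4]
grip_width: 0.333
```

```bash
python3 -m pendant '[[[0,0,0],[0,0,0]],[[0,0,0],[0,0,0]],[[0,0,0],[0,0,0]]]'
python3 -m pendant '[[[0,0,-1],[0,0,0]],[[0,0,-3],[0,0,0]],[[0,0,-6],[0,0,0]],[[0,0,-7],[0,0,0]],[[0,0,-7],[0,0,0]]]'
python3 - <<'E'
from h import *
goto([.5616,.0226,.083],-np.pi/2-.1326)
E
```

```text
time: 5.9
position: [0.4876, 0.2447, 0.0119]
ee_rot: [-3.142, -0.0, -1.435]
force: [0.2, 0.3, -0.4]
grip_width: 0.305
time: 6.4
position: [0.4887, 0.2453, 0.0837]
ee_rot: [-3.138, 0.001, -1.435]
force: [-0.7, -0.5, -1.8]
grip_width: 0.304
t 6.4 shift [23.05 -4.21  0.06] turn [-0.004  0.002  0.268]
```

```bash
python3 -m pendant '[[[4,-1,0],[0,0,0.06]],[[8,-2,0],[0,0,0.12]],[[12,-3,0],[0,0,0.18]],[[16,-3.5,0],[0,0,0.24]],[[20,-4,0],[0,0,0.266]]]'
python3 - <<'E'
from h import *
goto([.5616,.0226,.083],-np.pi/2-.1326)
E
```

```text
time: 6.9
position: [0.5536, 0.0504, 0.0804]
ee_rot: [3.139, -0.001, -1.703]
force: [0.3, -0.1, -0.8]
grip_width: 0.307
t 6.9 shift [ 2.65 -1.15 -0.26] turn [ 0.003 -0.001  0.001]
```

```bash
python3 -m pendant '[[[1.5,-0.5,0],[0,0,0]],[[2.8,-1.05,0],[0,0,0]],[[2.8,-1.05,0],[0,0,0]],[[2.8,-1.05,0],[0,0,0]],[[2.8,-1.05,0],[0,0,0]]]'
python3 - <<'E'
from h import *
for i in range(3):
    snap("wrist","w_pl"); goto([.5616,.0226,.083],-np.pi/2-.1326)
im,c=load("w_pl"); cv2.imwrite("pics/m3.png",cv2.resize(im[20:270,190:450],None,fx=2.3,fy=2.3,interpolation=cv2.INTER_CUBIC))
E
```

```text
time: 7.4
position: [0.5607, 0.0242, 0.0818]
ee_rot: [3.141, 0.0, -1.699]
force: [0.7, -0.6, -1.5]
grip_width: 0.302
t 7.45 shift [ 0.14 -0.1  -0.11] turn [0.    0.    0.004]
t 7.5 shift [ 0.13 -0.09 -0.11] turn [0.    0.    0.004]
t 7.55 shift [ 0.12 -0.08 -0.1 ] turn [-0.     0.     0.004]
```

View pics/m3.png

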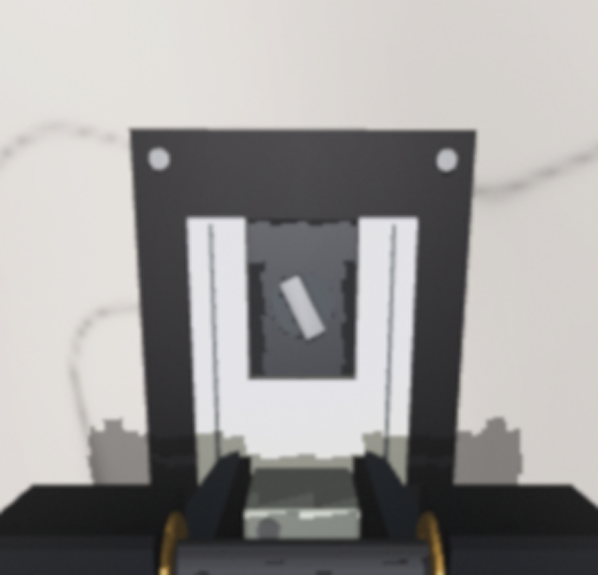

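Card held level, tips at ~(187,218) and (417,218) in the crop; blade visible through the slot. Measure tips against the tray edge in this image.

Run:
```python
from meas import *
im,c,g=up("w_pl"); gr=cv2.cvtColor(g,cv2.COLOR_BGR2GRAY); print(c['eye'])
m=np.zeros_like(gr); w=cv2.fillPoly(m.copy(),[np.array([[262,85],[385,85],[385,210],[262,210]])*S],1)>0
w[:, :S*255]=0
# card contour: bright within tray interior columns
cn=comp((gr>195)&w,np.array([318,160])*S); q=cv2.approxPolyDP(cn,8,True)[:,0]
p=ray(c,px(q),.0775)*1000
t=np.array([np.cos(-.1326),np.sin(-.1326)]); n=np.array([-t[1],t[0]]); T=np.array([593.3,18.4])
print("card poly px",px(q).round(1).tolist()); print("tray coords",np.c_[(p-T)@t,(p-T)@n].round(1).tolist())
tr=comp((gr<110),np.array([320,95])*S); P=ray(c,px(tr),.013)*1000; L=np.c_[(P-T)@t,(P-T)@n]
print("tray far edge",np.percentile(L[np.abs(L[:,1])<50][:,0],[98,100]), "sides", [ (L[(L[:,0]>20)&(L[:,0]<70)&(s*L[:,1]>0)][:,1]).mean().round(2) for s in(1,-1)])
F=L[(np.abs(L[:,1])<50)&(L[:,0]>75)]; print("edge slope",np.polyfit(F[:,1],F[:,0],1), [np.polyfit(*L[(L[:,0]>20)&(L[:,0]<70)&(s*L[:,1]>50)].T,1) for s in(1,-1)])
```

```text
[0.63122558 0.01393577 0.25340877]
card poly px [[272.1, 115.1], [276.1, 207.6], [282.6, 205.9], [280.1, 117.6], [282.9, 121.6], [287.1, 209.1], [346.9, 209.6], [356.4, 206.9], [361.1, 117.1], [359.1, 208.1], [366.1, 208.1], [369.9, 115.1], [346.4, 115.4], [343.6, 185.1], [297.6, 184.9], [295.4, 115.6]]
tray coords [[47.2, 30.0], [-10.5, 29.6], [-9.3, 25.4], [45.8, 25.2], [43.5, 23.6], [-11.5, 22.5], [-11.7, -16.6], [-9.8, -22.8], [46.3, -23.6], [-10.6, -24.6], [-10.6, -29.2], [47.5, -28.8], [47.3, -14.7], [4.6, -14.1], [4.7, 15.3], [47.0, 16.0]]
tray far edge [80.16343063 80.17682859] sides [np.float64(59.85), np.float64(-59.17)]
edge slope [-1.83054402e-03  7.99994674e+01] [array([-8.87619616e-04,  5.98881903e+01]), array([-9.82700840e-04, -5.91296235e+01])]
```

```bash
python3 -m pendant '[[[0.03,-0.06,1.5],[0,0,0]],[[0.03,-0.06,3.5],[0,0,0]],[[0.03,-0.06,5],[0,0,0]],[[0.03,-0.06,5.5],[0,0,0]],[[0.03,-0.06,5.5],[0,0,0]]]'
python3 -m pendant '[[[0,0,0.25],[0,0,0]],[[0,0,0.5],[0,0,0]],[[0,0,0.7],[0,0,0]],[[0,0,0.7],[0,0,0]],[[0,0,0.7],[0,0,0]]]'
```

```text
time: 8.05
position: [0.5612, 0.0228, 0.0264]
ee_rot: [3.14, -0.0, -1.7]
force: [-0.1, 0.0, 0.3]
grip_width: 0.306
time: 8.55
position: [0.5617, 0.0224, 0.0201]
ee_rot: [-3.141, -0.0, -1.701]
force: [-0.1, 0.3, -0.5]
grip_width: 0.31
```

```bash
python3 -m pendant '[[[0,0,0.06],[0,0,0]],[[0,0,0.06],[0,0,0]],[[0,0,0.06],[0,0,0]]]'
python3 -m pendant '[[[0,0,0],[0,0,0]],[[0,0,0],[0,0,0]],[[0,0,0],[0,0,0]],[[0,0,0],[0,0,0]],[[0,0,0],[0,0,0]]]' 0.7
python3 -m pendant '[[[0,0,-2],[0,0,0]],[[0,0,-5],[0,0,0]],[[0,0,-8],[0,0,0]],[[0,0,-8],[0,0,0]],[[0,0,-8],[0,0,0]]]'
python3 - <<'E'
from h import *
im,c=snap("wrist","w_in"); cv2.imwrite("pics/m4.png",cv2.resize(im[20:270,190:450],None,fx=2,fy=2,interpolation=cv2.INTER_CUBIC))
goto([.502,-.2953,.10],-np.pi/2-.155)
E
```

```text
time: 8.85
position: [0.5619, 0.0225, 0.0199]
ee_rot: [-3.141, -0.0, -1.701]
force: [-1.1, -0.2, 4.7]
grip_width: 0.305
time: 9.35
position: [0.5616, 0.0225, 0.0192]
ee_rot: [3.141, -0.0, -1.701]
force: [-0.4, 0.1, -0.4]
grip_width: 0.688
time: 9.85
position: [0.5617, 0.0225, 0.0997]
ee_rot: [-3.141, 0.0, -1.701]
force: [-0.1, 0.2, -0.4]
grip_width: 0.701
t 9.9 shift [32.27  1.72 -0.12] turn [ 0.001 -0.     0.025]
```

View pics/m4.png

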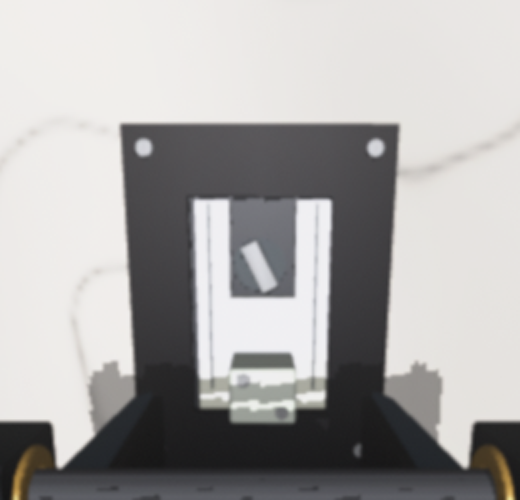

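Card is seated flat in the recess around the blade (4.7 N on contact at the floor). Now the head.

```bash
python3 -m pendant '[[[5,0.3,0],[0,0,0]],[[10,0.6,0],[0,0,0]],[[15,0.9,0],[0,0,0.02]],[[20,1.2,0],[0,0,0.024]],[[25,1.5,0],[0,0,0.024]]]'
python3 -m pendant '[[[4,0.2,0],[0,0,0]],[[7,0.3,0],[0,0,0]],[[7,0.3,0],[0,0,0]],[[7,0.3,0],[0,0,0]],[[7,0.3,0],[0,0,0]]]'
python3 - <<'E'
from h import *
goto([.502,-.2953,.024],-np.pi/2-.155)
from meas import *
im,c,g=up("w_in"); gr=cv2.cvtColor(g,cv2.COLOR_BGR2GRAY)
w=np.zeros_like(gr); x0,y0=190,20
w[int((y0+101)*S):int((y0+147)*S),int((x0+117)*S):int((x0+146)*S)]=1
bl=comp((gr>150)&(w>0),np.array([319,153])*S); r=rect(c,px(bl),.025); print("blade",r)
p=ray(c,px(bl),.025); print("blade minmax px",px(bl).min(0),px(bl).max(0))
E
```

```text
time: 10.4
position: [0.5128, -0.2243, 0.0976]
ee_rot: [3.139, 0.001, -1.725]
force: [1.0, -0.1, -0.0]
grip_width: 0.699
time: 10.9
position: [0.5003, -0.2904, 0.0984]
ee_rot: [3.14, 0.001, -1.724]
force: [0.3, 0.4, 0.8]
grip_width: 0.695
t 10.9 shift [ 0.46 -0.26  7.43] turn [0.002 0.001 0.002]
blade ((613.8709106445312, 16.14454460144043), (21.656017303466797, 7.701656818389893), 19.459335327148438)
blade minmax px [310.125 140.375] [327.875 165.375]
```

```bash
python3 -m pendant '[[[0.35,-0.2,2],[0,0,0]],[[0.35,-0.2,4],[0,0,0]],[[0.35,-0.2,4],[0,0,0]],[[0.35,-0.2,4],[0,0,0]],[[0.35,-0.2,4],[0,0,0]]]'
python3 - <<'E'
from h import *
goto([.502,-.2953,.024],-np.pi/2-.155)
im,c=snap("wrist","w_h3"); cv2.imwrite("pics/m5.png",cv2.resize(im[80:330,190:450],None,fx=2,fy=2,interpolation=cv2.INTER_CUBIC))
goto([.502,-.2953,.024],-np.pi/2-.155)
E
```

```text
time: 11.4
position: [0.5029, -0.2952, 0.0603]
ee_rot: [-3.14, -0.001, -1.724]
force: [-0.3, -0.5, 0.2]
grip_width: 0.696
t 11.4 shift [0.02 0.1  3.63] turn [-0.002 -0.001  0.002]
t 11.45 shift [0.   0.1  3.65] turn [-0.002 -0.001  0.002]
```

View pics/m5.png

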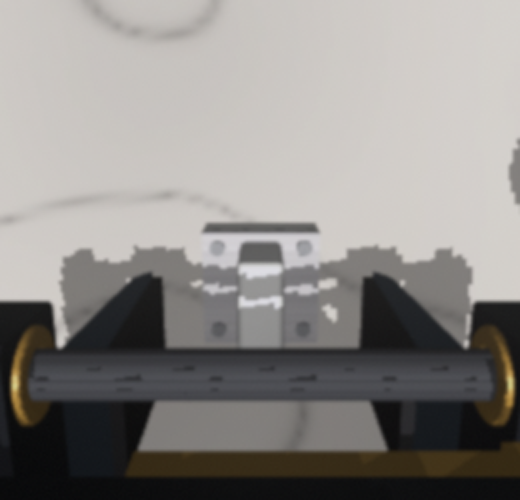

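Centred between the fingers, bar upright in the image and square. Descend, grip, lift and go to the blade.

```bash
python3 -m pendant '[[[0,0.05,2],[0,0,0]],[[0,0.05,3.6],[0,0,0]],[[0,0.05,3.6],[0,0,0]],[[0,0.05,3.6],[0,0,0]]]'
python3 -m pendant '[[[0,0,0],[0,0,0]],[[0,0,0],[0,0,0]],[[0,0,0],[0,0,0]],[[0,0,0],[0,0,0]],[[0,0,0],[0,0,0]]]' 0 15
python3 -m pendant '[[[0,0,0],[0,0,0]],[[0,0,0],[0,0,0]],[[0,0,0],[0,0,0]],[[0,0,0],[0,0,0]],[[0,0,0],[0,0,0]]]'
python3 -m pendant '[[[0,0,-2],[0,0,0]],[[0,0,-5],[0,0,0]],[[0,0,-8],[0,0,0]],[[0,0,-8],[0,0,0]],[[0,0,-8],[0,0,0]]]'
python3 - <<'E'
from h import *
goto([.6139,.0161,.103],-np.pi/2+.334)
E
```

```text
time: 11.85
position: [0.5021, -0.2956, 0.0241]
ee_rot: [-3.141, -0.0, -1.725]
force: [0.1, -0.3, 0.0]
grip_width: 0.701
time: 12.35
position: [0.5017, -0.2955, 0.0235]
ee_rot: [-3.141, -0.0, -1.725]
force: [-0.1, -0.4, -0.1]
grip_width: 0.291
time: 12.85
position: [0.5016, -0.2953, 0.0234]
ee_rot: [3.142, 0.0, -1.725]
force: [0.4, 0.0, 0.8]
grip_width: 0.174
time: 13.35
position: [0.5014, -0.2954, 0.1032]
ee_rot: [-3.141, -0.0, -1.725]
force: [-0.0, -0.9, -1.6]
grip_width: 0.171
t 13.35 shift [-3.251e+01 -6.330e+00  1.000e-02] turn [-0.    -0.    -0.488]
```

```bash
python3 -m pendant '[[[-4.5,-0.8,0],[0,0,-0.06]],[[-9,-1.7,0],[0,0,-0.12]],[[-13.5,-2.6,0],[0,0,-0.19]],[[-18,-3.5,0],[0,0,-0.26]],[[-22.5,-4.4,0],[0,0,-0.33]]]'
python3 -m pendant '[[[0,0,0],[0,0,0]],[[0,0,0],[0,0,0]],[[0,0,0],[0,0,0]]]'
python3 - <<'E'
from h import *
goto([.6139,.0161,.103],-np.pi/2+.334)
E
```

```text
time: 13.85
position: [0.5786, -0.078, 0.101]
ee_rot: [3.138, 0.001, -1.392]
force: [1.2, 0.9, -2.5]
grip_width: 0.176
time: 14.15
position: [0.5785, -0.0806, 0.102]
ee_rot: [3.139, 0.0, -1.396]
force: [0.7, -0.9, -1.5]
grip_width: 0.177
t 14.15 shift [-8.9  -5.17 -0.11] turn [ 0.003  0.001 -0.159]
```

```bash
python3 -m pendant '[[[-3,-2,0],[0,0,-0.06]],[[-6,-4,0],[0,0,-0.12]],[[-9,-5.2,0],[0,0,-0.158]],[[-9,-5.2,0],[0,0,-0.158]],[[-9,-5.2,0],[0,0,-0.158]]]'
python3 -m pendant '[[[0,0,0],[0,0,0]],[[0,0,0],[0,0,0]],[[0,0,0],[0,0,0]]]'
python3 - <<'E'
from h import *
im,c=snap("wrist","w_h4"); cv2.imwrite("pics/m6.png",cv2.resize(im[60:310,180:460],None,fx=2.3,fy=2.3,interpolation=cv2.INTER_CUBIC)); print(c['eye'])
goto([.6139,.0161,.103],-np.pi/2+.334)
E
```

```text
time: 14.65
position: [0.6146, 0.0167, 0.1027]
ee_rot: [3.14, -0.0, -1.238]
force: [0.8, 0.5, -1.3]
grip_width: 0.178
time: 14.95
position: [0.6149, 0.0167, 0.1034]
ee_rot: [3.141, -0.0, -1.239]
force: [0.0, 0.7, -1.3]
grip_width: 0.175
[0.68203722 0.0384816  0.27483055]
t 15.0 shift [0.04 0.13 0.04] turn [ 0.    -0.    -0.002]
```

View pics/m6.png

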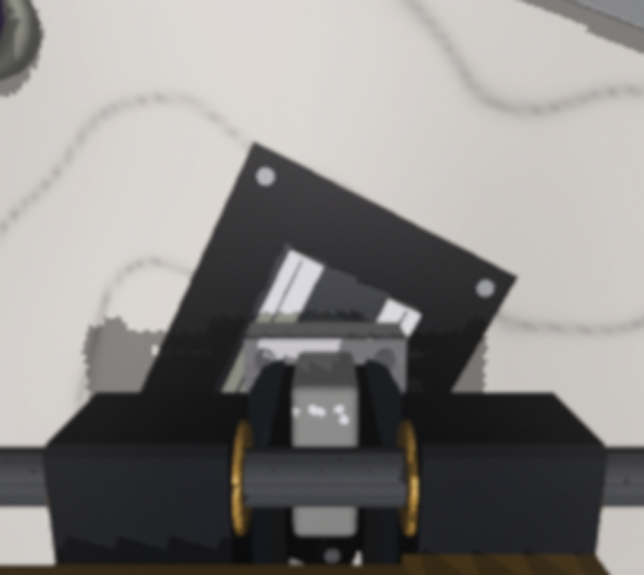

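Head held level over the blade; front bottom edge at crop row ~323 (cols 247–405), top edge ~338 (cols 244–407). Check its position against the tray's edge in this image.

Run:
```python
from meas import *
im,c,g=up("w_h4"); gr=cv2.cvtColor(im,cv2.COLOR_BGR2GRAY)
for col in (300,320,340): print(col,list(zip(range(194,214),gr[194:214,col].tolist())))
for row in (209,213): print(row,list(zip(range(280,300),gr[row,280:300].tolist())),list(zip(range(344,364),gr[row,344:364].tolist())))
t=np.array([np.cos(-.1326),np.sin(-.1326)]); n=np.array([-t[1],t[0]]); T=np.array([593.3,18.4])
G=cv2.cvtColor(g,cv2.COLOR_BGR2GRAY); tr=comp(G[:S*230]<105,np.array([300,150])*S); P=ray(c,px(tr),.013)*1000; L=np.c_[(P-T)@t,(P-T)@n]
for nm,s in (("far",(L[:,0]>76)&(abs(L[:,1])<50)),("left",(L[:,1]>56)&(L[:,0]>10)&(L[:,0]<75)),("right",(L[:,1]<-56)&(L[:,0]>40)&(L[:,0]<75))): print(nm,L[s].mean(0).round(2),s.sum())
```

```text
300 [(194, 173), (195, 151), (196, 132), (197, 128), (198, 132), (199, 126), (200, 105), (201, 90), (202, 86), (203, 86), (204, 85), (205, 79), (206, 90), (207, 140), (208, 180), (209, 195), (210, 198), (211, 198), (212, 196), (213, 192)]
320 [(194, 68), (195, 59), (196, 51), (197, 48), (198, 50), (199, 61), (200, 76), (201, 84), (202, 86), (203, 85), (204, 84), (205, 79), (206, 91), (207, 140), (208, 181), (209, 196), (210, 199), (211, 192), (212, 162), (213, 117)]
340 [(194, 67), (195, 66), (196, 67), (197, 66), (198, 62), (199, 63), (200, 75), (201, 84), (202, 86), (203, 84), (204, 79), (205, 73), (206, 78), (207, 106), (208, 118), (209, 117), (210, 118), (211, 118), (212, 117), (213, 118)]
209 [(280, 28), (281, 30), (282, 34), (283, 39), (284, 47), (285, 73), (286, 102), (287, 116), (288, 117), (289, 118), (290, 119), (291, 132), (292, 168), (293, 189), (294, 195), (295, 195), (296, 195), (297, 195), (298, 195), (299, 195)] [(344, 116), (345, 115), (346, 115), (347, 115), (348, 115), (349, 115), (350, 115), (351, 116), (352, 114), (353, 115), (354, 115), (355, 109), (356, 86), (357, 52), (358, 30), (359, 25), (360, 26), (361, 26), (362, 26), (363, 26)]
213 [(280, 32), (281, 36), (282, 41), (283, 62), (284, 99), (285, 121), (286, 121), (287, 118), (288, 118), (289, 117), (290, 115), (291, 107), (292, 99), (293, 100), (294, 121), (295, 137), (296, 137), (297, 136), (298, 152), (299, 178)] [(344, 91), (345, 86), (346, 83), (347, 85), (348, 85), (349, 87), (350, 94), (351, 108), (352, 115), (353, 118), (354, 118), (355, 111), (356, 85), (357, 51), (358, 35), (359, 33), (360, 34), (361, 33), (362, 32), (363, 31)]
far [80.2   0.73] 383
left [43.06 59.77] 252
right [ 57.57 -59.71] 128
```

Run:
```python
from meas import *
_,c=load("w_h4"); a=.334; t=np.array([np.cos(a),np.sin(a)]); n=np.array([-t[1],t[0]])
for z in(.0985,.0995,.1005):
    p=(ray(c,[(300,206.8),(340,206.8),(285.4,209),(356.5,209)],z)*1000-[613.9,16.1]); print(z,np.c_[p@t,p@n].round(2).tolist())
p=(ray(c,[(300,199.7),(340,199.7)],.0795)*1000-[613.9,16.1]);print(np.c_[p@t,p@n].round(2).tolist())
```

```text
0.0985 [[23.63, 12.51], [23.57, -13.65], [22.15, 22.11], [22.05, -24.49]]
0.0995 [[23.9, 12.43], [23.84, -13.58], [22.43, 21.98], [22.33, -24.36]]
0.1005 [[24.17, 12.36], [24.12, -13.51], [22.72, 21.85], [22.62, -24.23]]
[[23.74, 13.88], [23.68, -14.92]]
```

Image and kinematics agree once a ~1.2 mm camera bias across the jaws is removed: shift tool x −1.0 mm, y +0.6 mm, then descend gently.

```bash
python3 -m pendant '[[[-0.1,0.06,1.5],[0,0,0]],[[-0.1,0.06,3.5],[0,0,0]],[[-0.1,0.06,4.8],[0,0,0]],[[-0.1,0.06,5.2],[0,0,0]],[[-0.1,0.06,5.2],[0,0,0]]]'
python3 -m pendant '[[[0,0,0.1],[0,0,0]],[[0,0,0.2],[0,0,0]],[[0,0,0.3],[0,0,0]],[[0,0,0.4],[0,0,0]],[[0,0,0.4],[0,0,0]]]'
python3 - <<'E'
from h import *
goto([.6139,.0173,.0385],-np.pi/2+.334); print(env.get_state()['force'])
E
```

```text
time: 15.5
position: [0.614, 0.0184, 0.0508]
ee_rot: [3.141, 0.0, -1.237]
force: [-0.0, 0.0, -1.5]
grip_width: 0.174
time: 16.0
position: [0.6142, 0.0186, 0.0474]
ee_rot: [-3.142, -0.0, -1.237]
force: [0.0, -0.6, -1.2]
grip_width: 0.177
t 16.0 shift [0.12 0.07 0.89] turn [-0. -0. -0.]
[ 0.00476471 -0.60880389 -1.24642729]
```

```bash
python3 -m pendant '[[[0,0,0.1],[0,0,0]],[[0,0,0.2],[0,0,0]],[[0,0,0.3],[0,0,0]],[[0,0,0.3],[0,0,0]]]'
```

```text
time: 16.4
position: [0.6141, 0.0186, 0.0441]
ee_rot: [3.141, 0.0, -1.237]
force: [-0.2, 0.1, -1.6]
grip_width: 0.174
```

Slot is over the blade with no contact force. Continue to the card.

```bash
python3 -m pendant '[[[0,0,0.15],[0,0,0]],[[0,0,0.3],[0,0,0]],[[0,0,0.45],[0,0,0]],[[0,0,0.5],[0,0,0]],[[0,0,0.5],[0,0,0]]]'
python3 -m pendant '[[[0,0,0.05],[0,0,0]],[[0,0,0.05],[0,0,0]],[[0,0,0.05],[0,0,0]]]'
```

```text
time: 16.9
position: [0.6141, 0.0186, 0.0392]
ee_rot: [3.141, -0.0, -1.237]
force: [0.2, -0.6, -1.5]
grip_width: 0.169
time: 17.2
position: [0.6142, 0.0186, 0.0389]
ee_rot: [-3.142, -0.0, -1.237]
force: [-0.5, -0.1, -2.0]
grip_width: 0.176
```

```bash
python3 -m pendant '[[[0,0,0.05],[0,0,0]],[[0,0,0.05],[0,0,0]],[[0,0,0.05],[0,0,0]]]'
python3 -m pendant '[[[0,0,0],[0,0,0]],[[0,0,0],[0,0,0]],[[0,0,0],[0,0,0]],[[0,0,0],[0,0,0]],[[0,0,0],[0,0,0]]]' 0.5
python3 -m pendant '[[[0,0,-2],[0,0,0]],[[0,0,-5],[0,0,0]],[[0,2,-9],[0,0,0]],[[0,4,-9],[0,0,0]],[[0,4,-9],[0,0,0]]]'
python3 - <<'E'
from h import *
im,c=snap("wrist","w_end"); s,_=snap("scene","s_end")
a=cv2.resize(im[80:240,200:440],(480,320),interpolation=cv2.INTER_CUBIC); b=cv2.resize(s[175:255,280:390],(440,320),interpolation=cv2.INTER_CUBIC)[:,:320]
cv2.imwrite("pics/m7.png",np.hstack([a,b]))
E
```

```text
time: 17.5
position: [0.6143, 0.0186, 0.0384]
ee_rot: [-3.141, -0.0, -1.237]
force: [-0.2, -1.4, -1.0]
grip_width: 0.177
time: 18.0
position: [0.6143, 0.0186, 0.0384]
ee_rot: [-3.142, -0.0, -1.237]
force: [-0.2, -0.8, -0.8]
grip_width: 0.497
time: 18.5
position: [0.5749, 0.005, 0.1296]
ee_rot: [-3.141, -0.0, -1.238]
force: [0.0, 0.6, -0.5]
grip_width: 0.502
```

View pics/m7.png

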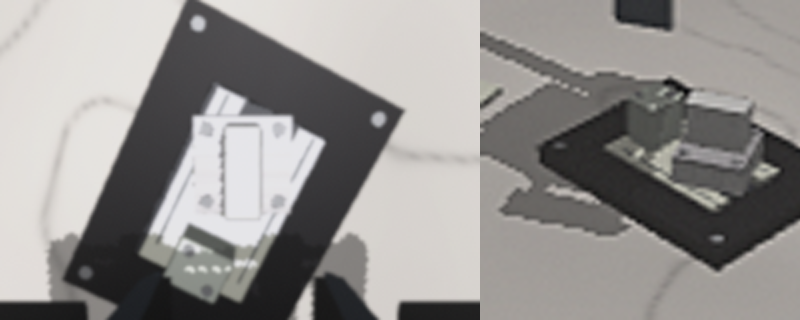

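The head sits flat on the card (left view, about (243,170)), the card is still home, and the gripper is clear. Handing in.

```bash
python3 -c "
from bench import env
print(env.get_state()['time'],env.get_state()['qvel'].round(3) if hasattr(env.get_state()['qvel'],'round') else '');env.close_job()"
```

```text
18.6 [ 0.005  0.024 -0.012  0.    -0.002  0.002]
the job is handed in; nothing more can be done
```

I laid the card in the recess with its slot around the blade. Then I set the head over the blade at about +0.33 rad, and it went down to the card without searching. I handed the job in at 18.6 s.

**Card:** it met the floor with about 5 N. It looked flat, seated and the right way round in the wrist picture after release. I did not measure its pose again after the head went on.

**Head:** the fingers let go about 15 mm higher than where they gripped it, which puts its underside on the card. There was no clear contact force at the end, only a small drop in the carried weight. The last wrist and scene pictures show it flat on the card.

**What disagreed:** the wrist camera and the arm's own position differed by about 1.2 mm across the jaws. I took this as camera bias and shifted the head about 1 mm before lowering it.

The gripper was clear of everything in the last pictures. No planned path came near the other items, but I did not measure them again afterwards.

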